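# Tighten the loaded ratchet clamp until it clicks

## Robot

A 6-joint arm with a two-finger parallel gripper is mounted at the origin on a cart in front of the work surface, level with it; the furniture and walls round the work are solid. World frame = base frame: x ahead of the robot, y to its left, z up, the work surface at z = 0. Lengths are in mm, angles in degrees, forces in N, time in s.
With the tool pointing down it reaches from about 300 to 875 mm from the base axis. Payload 4.2 kg.
Tool frame: the origin (TCP) lies between the finger pads, 19 mm behind the fingertips; this is the grasp point; z points along the fingers, y is the line along which they close (so a half turn about z gives the same grasp; the last joint's range is limited). The gripper opens to 85 mm and grips with 20 to 120 N. Pads are 22 mm wide; open, the fingers measure 114 mm over their backs; the gripper's body (76 mm by 85 mm) begins 54 mm behind the grasp point. The pads swing forward as they close: fully open they stand 13 mm farther back than shut.
Start: joints at [-73.224, 18.312, 89.639, -0, 72.044, -1.146], TCP at [176.944, -547.111, 250.038] pointing down, gripper open.
Joint ranges: [-177.97, 177.97], [-48.28, 115.42], [12.27, 149.76], [-77.06, 257.06], [2.81, 150.46], [-146.56, 146.56]. Speed limits (degrees/s): [147.25, 147.25, 180, 180, 180, 180].

## Interface

Orientations are given as [roll, pitch, yaw] about the fixed x, y, z axes, in that order (R = Rz(yaw) Ry(pitch) Rx(roll)).
In Python, from workcell import get_obs, snapshot, calibration, finish_job, cut_out, spot_point gives the robot as it stands.
- The arm moves only by the tool step_arm, never from a script. Its argument "series" is a list that holds one entry, the list of rows, each a list of 5 numbers: the opening, from -1 (shut) to 1 (fully open), then the shift along the tool's x, y, z in cm, then the turn about the tool's z in rad. A call has exactly 8 rows; each row shifts and turns the commanded pose from where the row before left it, along the tool's axes as they then stand; what a row does not reach is not made up. A row lasts 1/12 s, in which the tool goes at most 41.7 mm and 7.16 degrees, less where a joint would pass 70% of its speed; a pose out of reach is approached as far as the arm can. A call with a gripper value outside its range is refused whole. The fingers move at their own pace and stop on an object; "grip_force" is the grip in N (left out, the last holds). Time passes only in rows, so rows that do not move let the fingers close, or fill a call up. It gives the time, the measured TCP pose, the force, the opening and the grip force at its end, in the units of the state.
- get_obs(): the state, without advancing time (a new reading comes with each control period).
- snapshot(name): name is "scene" or "top" or "wrist"; returns the picture (400x640x3 uint8, red, green, blue); there is no depth.
- calibration(name): a dict with "intrinsics" (3x3 intrinsics, pixels), "k1" (the pictures are not rectified: a ray, as slopes to the right and down, at radius r is drawn at 1 + k1 r^2 times it, then the intrinsics apply), "pose" (4x4, takes a point from camera to world coordinates); the wrist camera has in their place "hand_eye" (4x4, takes a point from camera to tool coordinates, whose origin is the TCP and whose axes are the flange's). Camera axes: x right, y down, z forward; pixel columns grow to the right and rows downward; lengths in mm; the calibration is good to about 2 mm. A picture is of the moment at which its call begins: read the wrist's pose just before it. calibration takes no time and is no camera call.
- finish_job(): hands the job in; it is judged then, once.
Trained networks look in the newest picture that a camera, given by its name, has taken for a name from the list of things; names that differ only in an ending like _2 or _b are one class to them, and where a whole thing is asked for, a point or a joint stands for the part that bears it (a point fixed in the world has none). Each returns a list of dicts, best first, with "confidence" (0 to 1); they miss things now and then, are a little off and sometimes report something else, mostly with a low value. They report only what shows in the picture. A call takes as long as a camera call.
- cut_out(camera, thing): "region" (400x640 bool, what is visible of it) and "rect" ([left, top, right, bottom] in pixels, round what is visible of it).
- spot_point(camera, thing): "location" ([column, row] in pixels: a listed point, or the origin of a listed thing).
The state is a dict: "time_s": time; "q": joint angles; "joint_vel": joint speeds; "tau": joint torques, N m; "tool_pos": TCP position; "ee_rot": TCP orientation; "wrist_force": force on the tool from outside, world axes, zero at the start; "wrist_torque": the same for the moment, N m; "grip_width": opening from 0.0 (shut) to 1.0 (fully open); "grasp_force": force on a finger pad.
Only numpy, scipy, OpenCV 4.12 (cv2) and the standard library are available. Lean on these libraries where they do the work, as an engineer would, in place of code of your own. Each camera call takes 0.05 s, during which the arm holds its last target. There are 200 camera calls.

## Task

Two identical bench clamps with winged ratchet knobs stand on the case; only one has a flat steel strap under its screw. Turn that clamp's knob clockwise (seen from above) until the screw is tight on the strap and the knob slips over with one click or two, then stop turning, let go and leave it so. Do not turn the knob of the empty clamp.

Things in the scene. Friction and masses are not known exactly. Their poses are not given: they have to be found in the camera images.
- clamp: The clamp to tighten: aluminium C-frame fixed on the case, base 94 x 60 x 12 mm, column at its +x end, arm to 80 mm high, vertical screw through the arm's end. A flat steel strap 34 x 120 x 9 mm with a hole near each end lies across its base under the screw; the twin clamp's base is bare. Origin: base's middle, underside; the screw's axis is 16 mm from it toward -x.
- clamp_grip (a point): Grip point of its knob: a dark knurled drum 42 mm across, 83 to 101 mm above the case, bearing an upright steel wing (bar) 40 mm long, 14 mm thick, its top 134 mm above the case. Point on the turning axis, 124 mm above the case; TCP here clears the drum in a grasp from above across the thickness. x runs along the wing, z up; it turns with the knob, height unchanged.
- clamp_screw (a joint): Angle of this clamp's screw, rad, growing clockwise seen from above. Starts anywhere from 0 to 0.6; at 0.85 its foot is tight on the strap and it stops dead. Till then it turns with the knob, at only about 0.03 N m. Turning the knob back loosens it.
- clamp_knob (a joint): How far the ratchet knob has slipped on its screw, rad, clockwise positive, 0 at the start. Stays near 0 till the screw is tight; then the knob slips, a click each 0.35 rad: torque climbs to 0.25-0.4 N m and drops at crests at 0.17, 0.52 and 0.87 (the third click); notches at 0.35 and 0.70. Friction holds it where left. Grip with 50 N or so; the whole turn is under 1.5 rad, one grasp.
- spare_wing_end (a point): A point near one end of the wing of the other, empty clamp's knob, 18 mm from its turning axis, 124 mm above the case. That clamp and knob look the same, but no strap lies in it. Not to be turned.

How it is judged (in metres and radians):
At the end, for the whole second after the job is handed in: The loaded clamp's screw is tight on the strap (screw angle above 0.78 of 0.85 rad), its knob has slipped by one or two clicks and no more (0.18 to 0.87 rad on the screw) and is at rest, released (value of joint clamp_screw above 0.78 rad and value of joint clamp_knob between 0.18 and 0.87 rad and velocity of joint clamp_knob below 0.1 rad/s); the robot touches nothing.
It fails at once if the empty clamp's knob is turned (wing end moved more than 5 mm) (distance of spare_wing_end from where it was at the start of the episode above 0.005 m).
It also fails if it takes over 38 s, if anything falls off the work surface, if the arm or the gripper's body presses on something with over 40 N, if the wrist force passes 120 N, or if a joint passes its speed limit or range.

## Working session

There is one attempt and no reset: what is moved stays moved. The work goes in short steps, Python scripts to look and compute and a tool call to move; the robot and the scene stay as the last step left them, time stands still between calls to the robot, and variables do not carry over. Pictures are saved under pics/ and viewed, at most 10 in all, crops included, and the job is handed in when it is done.

Besides the shell and the picture viewer there is one more tool, called after "Request:" in YAML: its name, and indented under it one key for each argument. step_arm: Moves the arm, as the interface text tells. Its arguments: {"type":"object","properties":{"series":{"type":"array"},"grip_force":{"type":"number"}},"required":["series"]}

```bash
mkdir -p pics
cat > h.py <<'E'
import numpy as np, cv2
from workcell import *
def ray(cam,px,T=None):
    c=calibration(cam);K=np.array(c["intrinsics"]);k1=c["k1"]
    d=np.linalg.inv(K)@[px[0],px[1],1];d=d[:2]
    u=d.copy()
    for _ in range(30): u=d/(1+k1*(u@u))
    P=np.array(c["pose"]) if "pose" in c else T@np.array(c["hand_eye"])
    return P[:3,3],P[:3,:3]@np.array([u[0],u[1],1])
def atz(cam,px,z,T=None):
    o,d=ray(cam,px,T);return o+d*(z-o[2])/d[2]
def proj(cam,X,T=None):
    c=calibration(cam);P=np.array(c["pose"]) if "pose" in c else T@np.array(c["hand_eye"])
    p=np.linalg.inv(P)@np.append(X,1);u=p[:2]/p[2];u=u*(1+c["k1"]*(u@u))
    return (np.array(c["intrinsics"])@np.append(u,1))[:2]
def toolT():
    from scipy.spatial.transform import Rotation as R
    o=get_obs();T=np.eye(4);T[:3,:3]=R.from_euler('xyz',o["ee_rot"],degrees=True).as_matrix();T[:3,3]=o["tool_pos"];return T
E
python3 - <<'E'
from h import *
np.set_printoptions(precision=1,suppress=True)
print(get_obs())
for c in("top","scene"):
    im=snapshot(c);cv2.imwrite(f"pics/{c}0.png",im[:,:,::-1])
    for t,z in(("clamp",0),("clamp_grip",124),("spare_wing_end",124)):
        for r in spot_point(c,t): print(c,t,r["confidence"],np.array(r["location"]),atz(c,r["location"],z))
        for r in cut_out(c,t): print("  cut",t,r["confidence"],r["rect"],r["region"].sum())
E
```

```text
{'time_s': 0.0, 'q': array([-73.2,  18.4,  89.7,   0. ,  72. ,  -1.1]), 'joint_vel': array([-0.1,  0. , -0. , -0.1, -0. , -0. ]), 'tau': array([  0. , -41.6, -23.4,   0. ,   0. ,   0. ]), 'tool_pos': array([ 176.8, -546.7,  249.2]), 'ee_rot': array([-179.9,   -0. ,   17.9]), 'wrist_force': array([-0.6, -0.2,  0.2]), 'wrist_torque': array([-0., -0., -0.]), 'grasp_force': 0.0, 'grip_width': 0.9981674356821137}
top clamp 0.62 [389.3 211.3] [ 496.2 -262.4    0. ]
  cut clamp 0.76 [368.8, 181.1, 422.0, 238.0] 1715
top clamp_grip 0.61 [406.1 207.9] [ 485.8 -274.6  124. ]
  cut clamp_grip 0.86 [391.7, 199.1, 411.6, 226.3] 428
top spare_wing_end 0.61 [232.4 169.4] [557.   59.3 124. ]
  cut spare_wing_end 0.75 [221.4, 165.7, 241.1, 192.4] 402
scene clamp 0.56 [360.9 200.2] [ 496.7 -261.3    0. ]
  cut clamp 0.62 [338.8, 154.0, 384.2, 213.0] 1755
scene clamp_grip 0.73 [375.5 162.6] [ 477.5 -274.5  124. ]
  cut clamp_grip 0.95 [363.3, 154.7, 380.5, 180.9] 335
scene spare_wing_end 0.63 [237.1 219.5] [559.1  58.8 124. ]
  cut spare_wing_end 0.67 [232.4, 216.8, 257.3, 243.2] 483
```

View pics/top0.png

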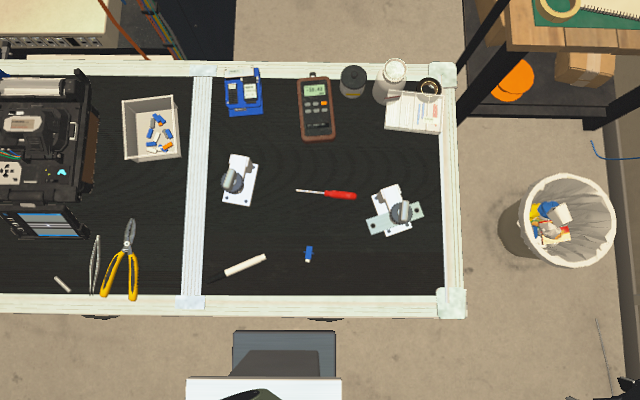

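View pics/scene0.png

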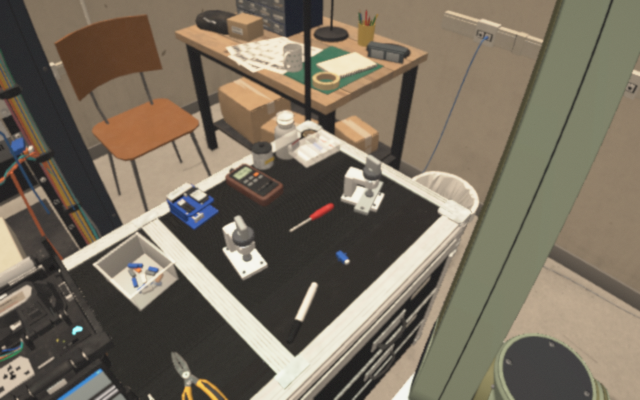

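The top view shows the strap under the right clamp, with its knob at about (403,211). The left clamp's base, at about (237,180), is bare. The scene view agrees: the right clamp is the loaded one, near (482,-275). I'll move closer and use the wrist camera.

Request:
step_arm:
  series:
    - [[1,3.7,-1.7,-0.4,0],[1,3.7,-1.7,-0.4,0],[1,3.7,-1.7,-0.4,0],[1,3.7,-1.7,-0.4,0],[1,3.7,-1.7,-0.4,0],[1,3.7,-1.7,-0.4,0],[1,3.7,-1.7,-0.4,0],[1,0,0,0,0]]
  grip_force: 50

```text
time_s: 1.37
tool_pos: [391.4, -349.9, 279.0]
ee_rot: [180.0, -0.2, 18.3]
wrist_force: [0.0, -0.4, 0.3]
grip_width: 0.999
grasp_force: 0.0
```

```bash
cat > look.py <<'E'
from h import *
import sys
np.set_printoptions(precision=1,suppress=True)
T=toolT();o=get_obs();print(o["tool_pos"],o["ee_rot"],o["q"])
im=snapshot("wrist");cv2.imwrite(f"pics/{sys.argv[1]}.png",im[:,:,::-1])
print(calibration("wrist"))
for r in spot_point("wrist","clamp_grip"): print(r["confidence"],r["location"],atz("wrist",r["location"],124,T))
for r in cut_out("wrist","clamp_grip"): print(r["confidence"],r["rect"])
E
python3 look.py w1
```

```text
[ 391.4 -349.9  279. ] [180.   -0.2  18.3] [-43.2  12.7  93.3   0.2  73.9  28.5]
{'intrinsics': array([[323. ,   0. , 321.1],
       [  0. , 323. , 202.7],
       [  0. ,   0. ,   1. ]]), 'k1': 0.015414192304565812, 'hand_eye': array([[   0. ,   -0.9,   -0.3,   79.4],
       [   1. ,    0. ,    0. ,   -0.3],
       [  -0. ,   -0.3,    0.9, -122.6],
       [   0. ,    0. ,    0. ,    1. ]])}
0.81 [262.5, 61.5] [ 477.1 -272.8  124. ]
0.95 [244.0, 30.3, 295.1, 89.9]
```

View pics/w1.png

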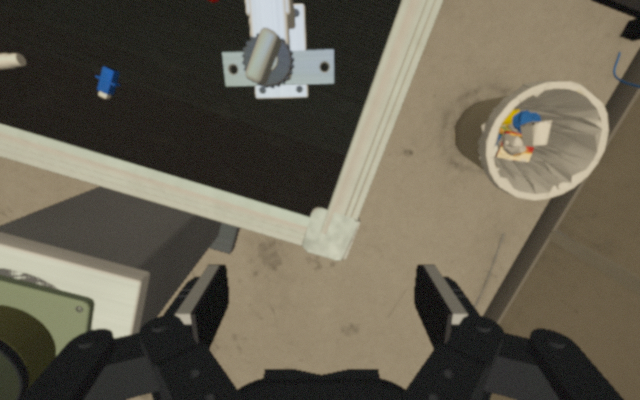

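The knob sits at about (265,58), with the wing running from about (256,80) to (272,32) and the strap under it. I'll move nearer to measure the wing's angle.

Request:
step_arm:
  series:
    - [[1,2,-2.3,0,0],[1,2,-2.3,0,0],[1,0,0,0,0],[1,0,0,0,0],[1,0,0,0,0],[1,0,0,0,0],[1,0,0,0,0],[1,0,0,0,0]]

```text
time_s: 2.18
tool_pos: [410.2, -299.0, 277.9]
ee_rot: [180.0, 0.0, 17.8]
wrist_force: [-0.3, 0.1, 0.1]
grip_width: 1.0
grasp_force: 0.0
```

```bash
sed -i '/calibration("wrist")/d' look.py; python3 look.py w2
python3 - <<'E'
import cv2
im=cv2.imread("pics/w2.png");cv2.imwrite("pics/w2c.png",cv2.resize(im[40:200,230:430],None,fx=3.7,fy=3.7,interpolation=cv2.INTER_CUBIC))
E
```

```text
[ 410.2 -299.   277.9] [180.    0.   17.8] [-37.4  11.2  95.4  -0.   73.4  34.8]
0.89 [313.4, 103.2] [ 478.4 -270.4  124. ]
0.72 [289.0, 73.9, 340.5, 126.4]
```

View pics/w2c.png

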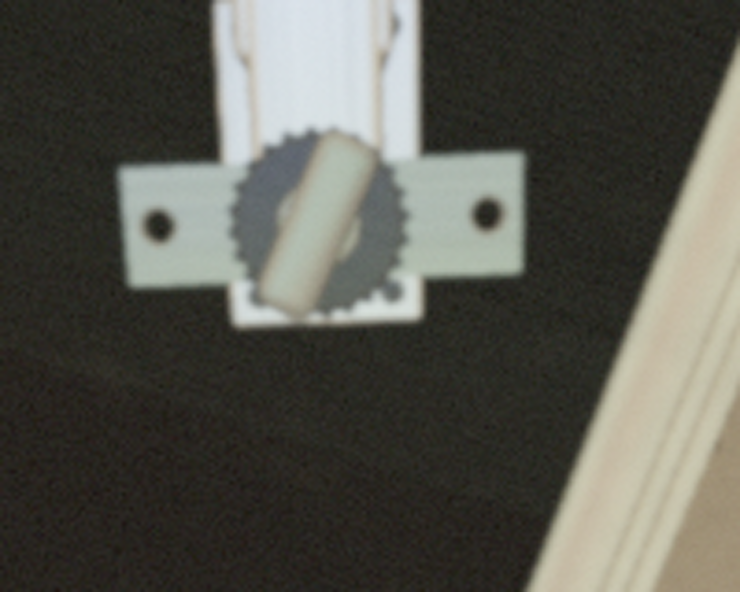

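The wing's top face has its end centres at about (355,140) and (280,305) in the crop.

Run:
```python
from h import *
T=toolT()
f=lambda u,v:atz("wrist",(230+u/3.7,40+v/3.7),134,T)
a,b=f(355,141),f(280,305)
d=a-b;m=(a+b)/2;print(m,np.linalg.norm(d),np.degrees(np.arctan2(d[1],d[0])))
g=[f(*p) for p in((333,133),(378,152),(258,292),(300,318))]
for i,j in((0,2),(1,3),(0,1),(2,3)):
  e=g[i]-g[j];print(np.linalg.norm(e),np.degrees(np.arctan2(e[1],e[0])))
v=T[:3,:3].T@(m-T[:3,3]);print(v)
# drum centre (top face z=101)
f=lambda u,v:atz("wrist",(230+u/3.7,40+v/3.7),101,T);print(f(320,221))
```

```text
[ 481.17091977 -271.09023856  134.        ] 36.82137225082181 -7.9842512225826665
35.82379425147066 -9.013233843848063
37.59008927642578 -8.255996446129148
10.074808131706366 86.53603923704866
10.553894353294796 76.70068604626766
[ 75.70757045  -4.40262779 143.95417404]
[ 481.63636988 -271.2364858   101.        ]
```

The wing's direction is about -8.3°, with its middle at (481,-271); the drum centre agrees. A direct grasp would leave only about 78° on joint 6, so I'll use the half-turn grasp instead, turning -2.69 rad.

Request:
step_arm:
  series:
    - [[1,0,0,0,-0.12],[1,0,0,0,-0.12],[1,0,0,0,-0.12],[1,0,0,0,-0.12],[1,0,0,0,-0.12],[1,0,0,0,-0.12],[1,0,0,0,-0.12],[1,0,0,0,-0.12]]

```text
time_s: 3.0
tool_pos: [410.7, -298.2, 278.0]
ee_rot: [180.0, 0.0, 73.3]
wrist_force: [-0.2, 0.0, -0.4]
grip_width: 1.004
grasp_force: 0.0
```

Request:
step_arm:
  series:
    - [[1,0,0,0,-0.12],[1,0,0,0,-0.12],[1,0,0,0,-0.12],[1,0,0,0,-0.12],[1,0,0,0,-0.12],[1,0,0,0,-0.12],[1,0,0,0,-0.12],[1,0,0,0,-0.12]]

```text
time_s: 3.67
tool_pos: [410.7, -298.2, 278.0]
ee_rot: [-180.0, 0.0, 128.3]
wrist_force: [-0.6, -0.1, -0.7]
grip_width: 0.999
grasp_force: 0.0
```

Request:
step_arm:
  series:
    - [[1,0,0,0,-0.12],[1,0,0,0,-0.12],[1,0,0,0,-0.12],[1,0,0,0,-0.12],[1,0,0,0,-0.12],[1,0,0,0,-0.1],[1,0,0,0,0],[1,0,0,0,0]]

```text
time_s: 4.33
tool_pos: [410.7, -298.2, 278.0]
ee_rot: [-180.0, 0.0, 167.9]
wrist_force: [1.0, -0.5, 0.8]
grip_width: 1.001
grasp_force: 0.0
```

```bash
cat > d.py <<'E'
from h import *
np.set_printoptions(precision=2,suppress=True)
T=toolT();o=get_obs();print(o["time_s"],o["tool_pos"],o["ee_rot"],o["q"],o["wrist_force"],o["wrist_torque"],o["grip_width"])
print("to go cm",T[:3,:3].T@(np.array([481.2,-271.1,124])-T[:3,3])/10,"turn",np.radians((o["ee_rot"][2]-171.7+180)%360-180))
E
python3 d.py
```

```text
4.3333 [ 410.65 -298.17  277.99] [-180.      0.    167.89] [ -37.28   11.2    95.4    -0.     73.4  -115.16] [ 1.   -0.54  0.8 ] [0.01 0.04 0.03] 1.0006614884807523
to go cm [-6.33  4.13 15.4 ] turn -0.06658123036673316
```

Request:
step_arm:
  series:
    - [[1,0,0,0,-0.067],[1,-1.65,0.92,2,0],[1,-1.65,0.93,2,0],[1,-1.65,0.92,2,0],[1,-1.64,0.93,2,0],[1,0,0,0,0],[1,0,0,0,0],[1,0,0,0,0]]

```text
time_s: 5.0
tool_pos: [481.1, -271.1, 198.7]
ee_rot: [-180.0, 0.0, 171.8]
wrist_force: [0.4, 0.2, 0.6]
grip_width: 1.0
grasp_force: 0.0
```

```bash
python3 d.py
python3 - <<'E'
from h import *
np.set_printoptions(precision=1,suppress=True)
T=toolT();im=snapshot("wrist")
for r in spot_point("wrist","clamp_grip"): print(r["confidence"],r["location"],atz("wrist",r["location"],124,T))
for z in (101,134):print(proj("wrist",np.array([481.2,-271.1,z]),T))
for s in(-1,1):
  p=proj("wrist",np.array([481.2+s*19.8,-271.1-s*2.9,134]),T);cv2.circle(im,tuple(int(round(x)) for x in p),3,(255,0,0),1)
cv2.imwrite("pics/w3.png",im[:,:,::-1])
E
```

```text
5.0 [ 481.07 -271.14  198.66] [-179.96    0.02  171.83] [ -30.58   18.43   97.27   -0.03   64.27 -112.4 ] [0.35 0.19 0.63] [-0.01 -0.04 -0.04] 0.9997790227148446
to go cm [-0.01  0.01  7.47] turn 0.0022302501722124605
0.88 [322.6, 228.4] [ 482.4 -270.7  124. ]
[321.7 214.5]
[321.8 232.9]
```

View pics/w3.png

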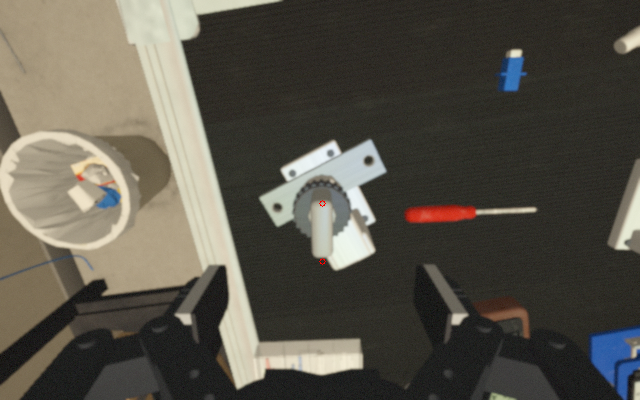

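The wing lies between the marks at (322,203) and (322,261), centred and parallel to the pads. I'll descend and close.

Request:
step_arm:
  series:
    - [[0.2,0,0,2.2,0],[0.2,0,0,2.2,0],[0.2,0,0,2.0,0],[0.2,0,0,1.0,0],[0.2,0,0,0,0],[0.2,0,0,0,0],[0.2,0,0,0,0],[0.2,0,0,0,0]]

```text
time_s: 5.77
tool_pos: [481.9, -271.4, 125.6]
ee_rot: [-179.9, 0.2, 171.9]
wrist_force: [-0.3, 0.4, -0.3]
grip_width: 0.603
grasp_force: 0.0
```

Request:
step_arm:
  series:
    - [[-1,0,0,0,0],[-1,0,0,0,0],[-1,0,0,0,0],[-1,0,0,0,0],[-1,0,0,0,0],[-1,0,0,0,0],[-1,0,0,0,0],[-1,0,0,0,0]]
  grip_force: 50

```text
time_s: 6.43
tool_pos: [481.3, -270.9, 124.5]
ee_rot: [-180.0, 0.0, 171.9]
wrist_force: [-0.7, 0.2, 5.3]
grip_width: 0.154
grasp_force: 49.9
```

```bash
python3 d.py
```

```text
6.4333 [ 481.35 -270.91  124.54] [-179.98    0.05  171.88] [ -30.56   22.57  102.93   -0.     54.45 -112.44] [-0.72  0.19  5.28] [ 0.06  0.15 -0.  ] 0.1539685330562819
to go cm [ 0.01 -0.02  0.05] turn 0.003083901878413553
```

Request:
step_arm:
  series:
    - [[-1,0,0,0,0.04],[-1,0,0,0,0.04],[-1,0,0,0,0.04],[-1,0,0,0,0.04],[-1,0,0,0,0.04],[-1,0,0,0,0],[-1,0,0,0,0],[-1,0,0,0,0]]

```text
time_s: 7.1
tool_pos: [481.4, -270.9, 124.6]
ee_rot: [-180.0, 0.0, 160.4]
wrist_force: [-0.3, 1.0, 5.7]
grip_width: 0.155
grasp_force: 50.1
```

```bash
python3 d.py
```

```text
7.1 [ 481.38 -270.86  124.56] [-179.99    0.05  160.41] [ -30.56   22.57  102.93    0.     54.46 -100.98] [-0.26  1.04  5.69] [ 0.15  0.13 -0.03] 0.1548599172236223
to go cm [ 0.01 -0.03  0.06] turn -0.19697563671552443
```

Request:
step_arm:
  series:
    - [[-1,0,0,0,0.02],[-1,0,0,0,0.02],[-1,0,0,0,0.02],[-1,0,0,0,0.02],[-1,0,0,0,0.02],[-1,0,0,0,0],[-1,0,0,0,0],[-1,0,0,0,0]]

```text
time_s: 7.77
tool_pos: [481.4, -270.8, 124.5]
ee_rot: [180.0, 0.0, 154.7]
wrist_force: [-0.6, 1.1, 5.6]
grip_width: 0.16
grasp_force: 50.1
```

```bash
python3 d.py
```

```text
7.7667 [ 481.37 -270.8   124.54] [179.99   0.05 154.68] [-30.56  22.57 102.93   0.01  54.46 -95.24] [-0.6   1.05  5.58] [ 0.16  0.16 -0.02] 0.159627826845571
to go cm [ 0.   -0.03  0.05] turn -0.29708920440810016
```

Request:
step_arm:
  series:
    - [[-1,0,0,0,0.02],[-1,0,0,0,0.02],[-1,0,0,0,0.02],[-1,0,0,0,0.02],[-1,0,0,0,0],[-1,0,0,0,0],[-1,0,0,0,0],[-1,0,0,0,0]]

```text
time_s: 8.43
tool_pos: [481.4, -270.8, 124.5]
ee_rot: [180.0, 0.0, 150.1]
wrist_force: [-0.7, 0.3, 5.9]
grip_width: 0.151
grasp_force: 50.1
```

```bash
python3 d.py
```

```text
8.4333 [ 481.39 -270.77  124.54] [179.99   0.05 150.12] [-30.55  22.56 102.93   0.01  54.46 -90.68] [-0.72  0.34  5.92] [0.14 0.09 0.09] 0.1513722929333177
to go cm [ 0.   -0.04  0.05] turn -0.3766454689448649
```

Request:
step_arm:
  series:
    - [[-1,0,0,0,0.02],[-1,0,0,0,0.02],[-1,0,0,0,0.02],[-1,0,0,0,0.02],[-1,0,0,0,0],[-1,0,0,0,0],[-1,0,0,0,0],[-1,0,0,0,0]]

```text
time_s: 9.1
tool_pos: [481.4, -270.7, 124.6]
ee_rot: [180.0, 0.0, 145.6]
wrist_force: [-0.6, 0.7, 5.5]
grip_width: 0.155
grasp_force: 50.2
```

```bash
python3 d.py
```

```text
9.1 [ 481.37 -270.74  124.56] [179.99   0.04 145.56] [-30.55  22.56 102.93   0.    54.46 -86.11] [-0.64  0.65  5.46] [0.18 0.11 0.16] 0.15514703594597878
to go cm [-0.01 -0.04  0.06] turn -0.4561974772678104
```

Request:
step_arm:
  series:
    - [[-1,0,0,0,0.02],[-1,0,0,0,0.02],[-1,0,0,0,0.02],[-1,0,0,0,0.02],[-1,0,0,0,0],[-1,0,0,0,0],[-1,0,0,0,0],[-1,0,0,0,0]]

```text
time_s: 9.77
tool_pos: [481.3, -270.7, 124.5]
ee_rot: [180.0, 0.0, 140.9]
wrist_force: [-0.9, 0.8, 5.6]
grip_width: 0.156
grasp_force: 50.1
```

```bash
python3 d.py
```

```text
9.7667 [ 481.31 -270.74  124.54] [179.99   0.03 140.94] [-30.56  22.56 102.94   0.01  54.46 -81.5 ] [-0.94  0.84  5.62] [0.16 0.06 0.06] 0.1560815041310494
to go cm [-0.01 -0.03  0.05] turn -0.5368705023814958
```

Request:
step_arm:
  series:
    - [[-1,0,0,0,0.02],[-1,0,0,0,0.02],[-1,0,0,0,0.02],[-1,0,0,0,0.02],[-1,0,0,0,0],[-1,0,0,0,0],[-1,0,0,0,0],[-1,0,0,0,0]]

```text
time_s: 10.43
tool_pos: [481.4, -270.7, 124.5]
ee_rot: [180.0, 0.0, 136.4]
wrist_force: [-1.2, 0.8, 5.5]
grip_width: 0.157
grasp_force: 50.1
```

```bash
python3 d.py
```

```text
10.4333 [ 481.37 -270.72  124.53] [179.98   0.04 136.35] [-30.55  22.56 102.94   0.02  54.46 -76.92] [-1.18  0.77  5.49] [0.18 0.1  0.04] 0.1571292799237571
to go cm [-0.01 -0.04  0.05] turn -0.6169083422138373
```

Request:
step_arm:
  series:
    - [[-1,0,0,0,0.02],[-1,0,0,0,0.02],[-1,0,0,0,0.02],[-1,0,0,0,0.02],[-1,0,0,0,0],[-1,0,0,0,0],[-1,0,0,0,0],[-1,0,0,0,0]]

```text
time_s: 11.1
tool_pos: [481.5, -270.7, 124.5]
ee_rot: [180.0, 0.0, 131.8]
wrist_force: [-0.2, 1.3, 6.2]
grip_width: 0.153
grasp_force: 50.1
```

```bash
python3 d.py
```

```text
11.1 [ 481.47 -270.71  124.54] [179.97   0.04 131.77] [-30.55  22.57 102.93   0.03  54.45 -72.34] [-0.2   1.26  6.15] [0.21 0.07 0.07] 0.1532412191625193
to go cm [-0.01 -0.05  0.05] turn -0.6968354238795336
```

Request:
step_arm:
  series:
    - [[-1,0,0,0,0.02],[-1,0,0,0,0.02],[-1,0,0,0,0.02],[-1,0,0,0,0.02],[-1,0,0,0,0],[-1,0,0,0,0],[-1,0,0,0,0],[-1,0,0,0,0]]

```text
time_s: 11.77
tool_pos: [481.5, -270.6, 124.5]
ee_rot: [180.0, 0.0, 127.2]
wrist_force: [-1.0, 1.6, 5.4]
grip_width: 0.155
grasp_force: 50.2
```

```bash
python3 d.py; python3 -c "
from h import *
for _ in range(4):
  snapshot('top');print(get_obs()['wrist_torque'])"
```

```text
11.7667 [ 481.5  -270.63  124.52] [179.97   0.03 127.22] [-30.54  22.57 102.93   0.02  54.46 -67.78] [-0.99  1.61  5.37] [0.23 0.05 0.18] 0.1554451546306545
to go cm [-0.02 -0.05  0.05] turn -0.7762750596616854
[0.2605609  0.06869229 0.20974934]
[0.19168434 0.02986963 0.1909844 ]
[0.20405771 0.05520074 0.18173362]
[0.22854959 0.07757533 0.21283181]
```

Request:
step_arm:
  series:
    - [[-1,0,0,0,0.02],[-1,0,0,0,0.02],[-1,0,0,0,0.02],[-1,0,0,0,0.02],[-1,0,0,0,0.02],[-1,0,0,0,0.02],[-1,0,0,0,0],[-1,0,0,0,0]]

```text
time_s: 12.63
tool_pos: [481.5, -270.6, 124.6]
ee_rot: [180.0, 0.0, 120.3]
wrist_force: [-0.9, 2.3, 5.6]
grip_width: 0.152
grasp_force: 50.2
```

```bash
python3 d.py; python3 -c "
from h import *
for _ in range(4):
  snapshot('top');print(get_obs()['wrist_torque'])"
```

```text
12.6333 [ 481.46 -270.58  124.55] [179.96   0.03 120.35] [-30.54  22.56 102.93   0.02  54.46 -60.9 ] [-0.87  2.29  5.6 ] [0.26 0.02 0.18] 0.15185602832312503
to go cm [-0.03 -0.05  0.06] turn -0.8962367429060049
[0.18607252 0.1053864  0.18728726]
[0.20823293 0.03980331 0.18835216]
[ 0.31165901 -0.0169711   0.18535177]
[0.25996395 0.03811614 0.15367117]
```

Request:
step_arm:
  series:
    - [[-1,0,0,0,0.02],[-1,0,0,0,0.02],[-1,0,0,0,0],[-1,0,0,0,0],[-1,0,0,0,0],[-1,0,0,0,0],[-1,0,0,0,0],[-1,0,0,0,0]]

```text
time_s: 13.5
tool_pos: [481.5, -270.7, 124.5]
ee_rot: [180.0, 0.0, 118.0]
wrist_force: [-0.4, 0.6, 5.2]
grip_width: 0.159
grasp_force: 50.1
```

```bash
python3 d.py; python3 -c "
from h import *
for _ in range(3):
  snapshot('top');print(get_obs()['wrist_torque'])"
```

```text
13.5 [ 481.46 -270.7   124.54] [179.95   0.03 118.01] [-30.55  22.56 102.93   0.03  54.45 -58.58] [-0.35  0.64  5.25] [0.17 0.09 0.03] 0.1586008393278413
to go cm [-0.02 -0.04  0.05] turn -0.9371188546029471
[ 0.18629443  0.03961115 -0.03129793]
[ 0.17844881  0.02632141 -0.00226819]
[ 0.20783409  0.01198661 -0.0060122 ]
```

The torque dropped, so a crest has been passed. The total turn is 0.94 rad and the screw needed at least 0.25 of it, so the slip is at most 0.69. I'll add 0.06 rad for margin, which stays below 0.87, then open and retreat.

Request:
step_arm:
  series:
    - [[-1,0,0,0,0.02],[-1,0,0,0,0.02],[-1,0,0,0,0.02],[-1,0,0,0,0],[-1,0,0,0,0],[-1,0,0,0,0],[-1,0,0,0,0],[-1,0,0,0,0]]

```text
time_s: 14.32
tool_pos: [481.5, -270.7, 124.6]
ee_rot: [179.9, 0.0, 114.6]
wrist_force: [-0.7, 1.9, 5.8]
grip_width: 0.153
grasp_force: 50.1
```

```bash
python3 d.py
```

```text
14.3167 [ 481.53 -270.69  124.56] [179.94   0.03 114.57] [-30.55  22.57 102.93   0.04  54.45 -55.14] [-0.7   1.86  5.8 ] [0.24 0.06 0.01] 0.15308581535026256
to go cm [-0.02 -0.05  0.06] turn -0.997103401900805
```

Request:
step_arm:
  series:
    - [[0.2,0,0,0,0],[0.2,0,0,0,0],[0.2,0,0,0,0],[0.2,0,0,0,0],[0.2,0,0,0,0],[0.2,0,0,0,0],[0.2,0,0,0,0],[0.2,0,0,0,0]]

```text
time_s: 14.98
tool_pos: [481.1, -270.8, 124.0]
ee_rot: [-180.0, 0.0, 114.6]
wrist_force: [0.0, 0.7, 0.8]
grip_width: 0.596
grasp_force: 0.0
```

Request:
step_arm:
  series:
    - [[0.2,0,0,-1,0],[0.2,0,0,-2,0],[0.2,0,0,-3,0],[0.2,0,0,-3,0],[0.2,0,0,-2,0],[0.2,0,0,-1,0],[0.2,0,0,0,0],[0.2,0,0,0,0]]

```text
time_s: 15.65
tool_pos: [480.8, -270.6, 243.9]
ee_rot: [-180.0, -0.0, 114.6]
wrist_force: [0.1, 0.7, 0.5]
grip_width: 0.598
grasp_force: 0.0
```

```bash
python3 d.py; python3 look.py w4
python3 - <<'E'
import cv2
from h import *
T=toolT();im=cv2.imread("pics/w4.png")
u,v=map(int,proj("wrist",np.array([481.2,-271.1,134]),T));print(u,v,np.linalg.norm(proj("wrist",np.array([501,-271,134.]),T)-[u,v]))
u0,v0=max(u-80,0),max(v-80,0);print(u0,v0)
cv2.imwrite("pics/w4c.png",cv2.resize(im[v0:v0+160,u0:u0+160],None,fx=3.7,fy=3.7,interpolation=cv2.INTER_CUBIC))
E
```

```text
15.65 [ 480.85 -270.63  243.88] [-180.     -0.    114.58] [-30.56  16.45  93.26  -0.    70.29 -55.14] [0.07 0.66 0.5 ] [-0.   -0.   -0.02] 0.5982624204767328
to go cm [-0.06  0.01 11.99] turn -0.9969408942735387
[ 480.8 -270.6  243.9] [-180.    -0.   114.6] [-30.6  16.5  93.3  -0.   70.3 -55.1]
0.97 [297.4, 169.5, 346.1, 232.8]
323 210 26.00880246863289
243 130
```

View pics/w4c.png

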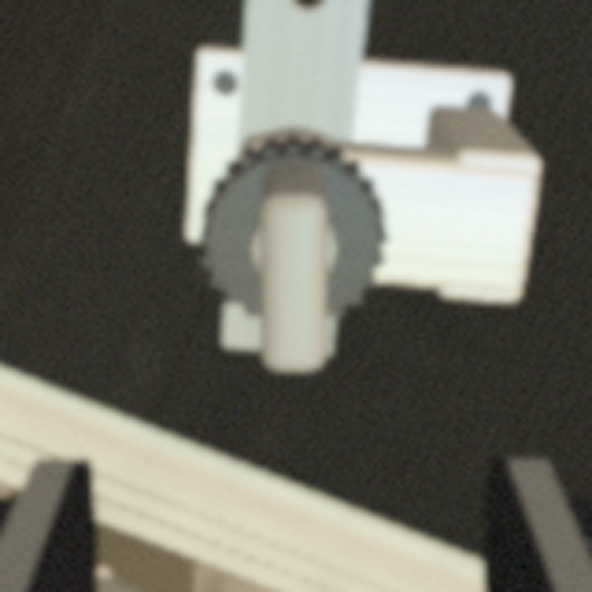

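The wing in the crop, from (295,190) to (297,370), is parallel to the tool. So the knob turned the full 1.0 rad with the grip and stayed there. The gripper is clear of it.

```bash
python3 -c "
from workcell import *
print(finish_job())"
```

```text
the job is handed in; nothing more can be done
None
```

I turned the strapped clamp's knob about 1.0 rad clockwise until it slipped over (I judge two clicks; at least one is sure), released it, left the empty clamp alone and handed the job in at about 16 s; no verdict was returned.

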